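# Load the brass rod into the expansion gauge

### The job

Take the brass rod from the wooden sample rack and lay it in the open part of the V-groove of the blue gauge bench, then slide it gently along the groove under the clear hood until its end rests against the sprung red stop pin, and let go. The pin belongs to a delicate gauge: never press the rod on it harder than about 15 N. Leave the other rods, the jar and the flask alone.

Things in the scene. Friction and masses are not known exactly. Their poses are not given: they have to be found in the camera images.
- brass_rod_center (a point): centre of the yellow brass rod, a solid cylinder 24 mm in diameter, 140 mm long, 0.3 to 0.55 kg; its x runs along the rod's axis. It starts in one of the rack's three places, level, axis 50 mm above the table
- rack: fixed wooden rack, 130 mm (x) by 200 mm (y), origin at the centre of its underside. Three places 70 mm apart along y hold rods parallel to x, axes 50 mm up, in V-saddles 40 to 60 mm either side of the middle; between the saddles only the 12 mm base, so a rod can be gripped round its middle
- bench: fixed gauge bench; origin on the underside of its blue base (12 mm thick, 90 mm wide, x -190 to +160 mm). Its 90 degree aluminium V-groove runs along x at y = 0: from x = -190 (open end) to -110 mm and from -60 to +90 mm. A rod lying in it has its axis at z = 50 mm and is pushed towards +x; dry friction resists with roughly 2 to 6 N, different each time
- gauge: grey housing with a dial, 42 x 64 x 90 mm, fixed on the bench at x = +98 mm, z = 12 mm (origin: foot of its front face). A sleeve with the red stop pin (10 mm thick) reaches from it towards the rod on the groove's axis. The pin's face is set at x = +45 to +75 mm on the bench, not reported: see it through the hood or feel for it. Sprung, about 10 N/mm; groove friction keeps the rod on it
- grey_rod_center (a point): centre of the grey rod, same size, on the rack; leave it there
- red_rod_center (a point): centre of the reddish copper rod, same size, on the rack; leave it there
- jar: clear glass jar with metal lid, 70 mm in diameter, 110 mm tall, upright; origin at the centre of its underside; leave it
- flask: red drinking flask with black cap, 66 mm in diameter, 190 mm tall, upright; origin at the centre of its underside; leave it
- groove_lay (a point): on the axis of a rod lying in the groove, at x = -85 mm, z = 50 mm on the bench, axes as the bench's: mid-way in the 50 mm long break of the groove, room for fingers down to the base. A rod laid with its centre here has both ends in the groove. The groove's upper edges are 5.5 mm lower than this point, 11.5 mm either side
- hood_mouth (a point): centre of the mouth of the fixed clear hood, on the rod's axis, at x = +10 mm, z = 50 mm on the bench. The hood covers the groove from here to x = +95 mm; inside 54 mm wide and 24 mm high above the axis, 27 mm outside
There are look-alikes about, which are no part of the job. What is shaped like the part that bears brass_rod_center but purple is not meant.

How it is judged:
By the outcome, as a careful person would: the job done as asked, in the order asked, and still so for the second after the job is handed in, with the robot touching nothing.
It also fails if it takes over 64 s, if anything falls off the work surface, if the arm or the gripper's body presses on something with over 40 N, if the wrist force passes 120 N, or if a joint passes its speed limit or range.

### The arm

A 6-joint arm with a two-finger parallel gripper is mounted at the origin on the work surface. World frame = base frame: x ahead of the robot, y to its left, z up, the work surface at z = 0. Lengths are in m, angles in rad, forces in N, time in s.
With the tool pointing down it reaches from about 0.225 to 0.875 m from the base axis. Payload 3.4 kg.
Tool frame: the origin (TCP) lies midway between the tips of the shut fingers; the grasp point (between the pads) lies 19 mm behind it (manip.grip_point_offset is the distance from the TCP to the grasp point, in m); z points along the fingers, y is the line along which they close (so a half turn about z gives the same grasp; the last joint's range is limited). The gripper opens to 85 mm and grips with 20 to 120 N. Pads are 22 mm wide; open, the fingers measure 114 mm over their backs; the gripper's body (76 mm by 85 mm) begins 54 mm behind the grasp point. The pads swing forward as they close: fully open they stand 13 mm farther back than shut.
Start: joints at [1.103, 0.276, 1.505, -0, 1.361, -0.121], TCP at [0.195, 0.541, 0.231] pointing down, gripper open.
Joint ranges: [-2.89, 2.89], [-0.75, 2.08], [0.22, 2.7], [-1.18, 4.32], [0.11, 2.71], [-2.7, 2.7]. Speed limits (rad/s): [2.57, 2.57, 3.14, 3.14, 3.14, 3.14].

### API

Orientations are given as a unit quaternion [w, x, y, z].
In Python, from rig import manip gives the robot as it stands.
- The arm moves only by the shell command python3 -m handwheel 'ROWS' [FORCE]. ROWS is JSON, a list of rows, each an object with "translation": the shift along the tool's x, y, z in m, a list of three; "angular": the turn, a rotation vector about the tool's x, y, z in degrees, a list of three; "hand": the closure, from 0 (fully open) to 1 (shut). A call has 1 to 10 rows; each row shifts and turns the commanded pose from where the row before left it, along the tool's axes as they then stand; what a row does not reach is not made up. A row lasts 1/12 s, in which the tool goes at most 41.7 mm and 7.16 degrees, less where a joint would pass 70% of its speed; a pose out of reach is approached as far as the arm can. A call with a gripper value outside its range is refused whole. The fingers move at their own pace and stop on an object; FORCE is the grip in N (left out, the last holds). Time passes only in rows, so rows that do not move let the fingers close. It gives the time, the measured TCP pose, the force, the opening and the grip force at its end, in the units of the state.
- manip.get_state(): the state, without advancing time (a new reading comes with each control period).
- manip.get_image(name): name is "scene" or "top"; returns the picture (400x640x3 uint8, red, green, blue); there is no depth.
- manip.camera_info(name): a dict with "camera_matrix" (3x3 intrinsics, pixels), "eye" and "orientation" of the camera in the world. Camera axes: x right, y down, z forward; pixel columns grow to the right and rows downward; lengths in m; the calibration is good to about 2 mm. A picture is of the moment at which its call begins. camera_info takes no time and is no camera call.
- manip.sign_off(): hands the job in; it is judged then, once.
The state is a dict: "clock": time; "qpos": joint angles; "qd": joint speeds; "effort": joint torques, N m; "position": TCP position; "ee_rot": TCP orientation; "contact_force": force on the tool from outside, world axes, zero at the start; "moment": the same for the moment, N m; "width": finger opening in m; "gripper_force": force on a finger pad.
Only numpy, scipy, OpenCV 4.12 (cv2) and the standard library are available. Lean on these libraries where they do the work, as an engineer would, in place of code of your own. Each camera call takes 0.05 s, during which the arm holds its last target. There are 200 camera calls.

## Working session

There is one attempt and no reset: what is moved stays moved. The work goes in short steps, Python scripts to look and compute and a shell command to move; the robot and the scene stay as the last step left them, time stands still between calls to the robot, and variables do not carry over. Pictures are saved under pics/ and viewed, at most 10 in all, crops included, and the job is handed in when it is done.

```bash
mkdir -p pics; python3 - <<'E'
from rig import manip
import cv2
for n in("scene","top"):
    cv2.imwrite(f"pics/{n}0.png",manip.get_image(n)[:,:,::-1]); print(n,manip.camera_info(n))
print(manip.get_state(), manip.grip_point_offset)
E
```

```text
scene {'camera_matrix': array([[498.22810392,   0.        , 325.33421429],
       [  0.        , 498.22810392, 183.89534877],
       [  0.        ,   0.        ,   1.        ]]), 'eye': array([1.1351674 , 0.83863643, 0.8275591 ]), 'orientation': array([-0.14378568,  0.2477386 ,  0.84775944, -0.44638011])}
top {'camera_matrix': array([[387.71827291,   0.        , 324.45257535],
       [  0.        , 387.71827291, 199.80193029],
       [  0.        ,   0.        ,   1.        ]]), 'eye': array([ 0.36233559, -0.10629392,  1.03500157]), 'orientation': array([-0.06289641,  0.70841778, -0.70103727,  0.0522975 ])}
{'clock': 0.1, 'qpos': array([ 1.10298337e+00,  2.76503431e-01,  1.50602810e+00,  1.50813150e-05,
        1.36068431e+00, -1.21003195e-01]), 'qd': array([-0.00047295,  0.00021409, -0.0032904 ,  0.00199902, -0.00121501,
        0.0017896 ]), 'effort': array([ 8.60576547e-04, -4.17697477e+01, -2.46405745e+01, -3.33842800e-04,
        5.71159646e-03,  1.75992886e-05]), 'position': array([0.19522686, 0.54033561, 0.23053376]), 'ee_rot': array([-2.42558415e-04,  1.72538659e-01,  9.85002412e-01, -7.74531843e-04]), 'contact_force': array([ 0.62933401, -0.36135672,  0.49768987]), 'moment': array([ 0.02499812, -0.01238906, -0.00149213]), 'gripper_force': 0.0, 'width': 0.08572335320308647} 0.0187
```

View pics/scene0.png

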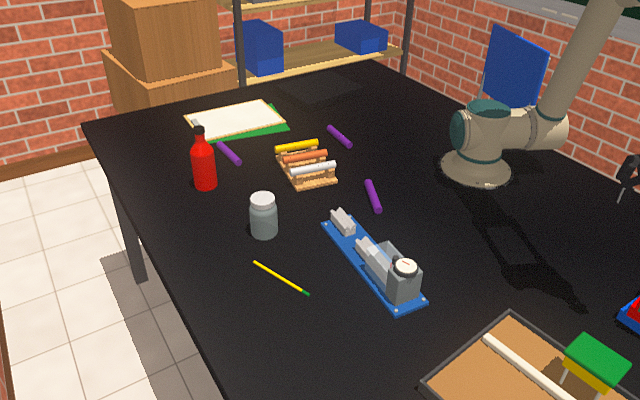

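View pics/top0.png

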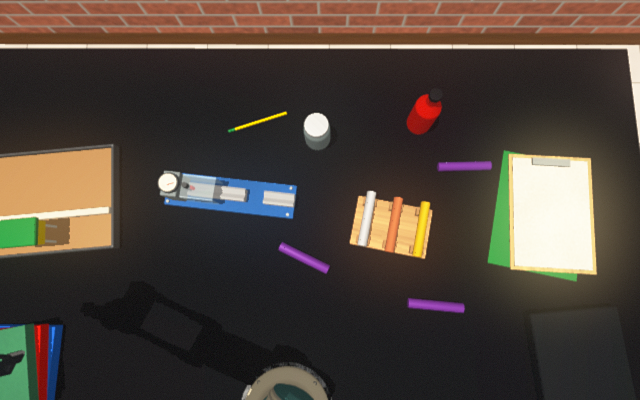

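The scene shows three rack rods: yellow brass at top (422,229), copper (394,224) and grey (367,218). Three purple rods lie on the table at top (465,166), (303,257) and (436,305). The pencil at (258,121) is also yellow. The brass rod is the yellow one on the rack. Next I'll enlarge the rack and bench.

```bash
python3 - <<'E'
import cv2
a=cv2.imread("pics/top0.png")
def c(im,x,y,w,h,s):
    o=cv2.resize(im[y:y+h,x:x+w],None,fx=s,fy=s,interpolation=cv2.INTER_CUBIC)
    for i in range(0,w,10): cv2.line(o,(i*s,0),(i*s,6 if i%50 else 14),(0,255,255),1)
    for i in range(0,h,10): cv2.line(o,(0,i*s),(6 if i%50 else 14,i*s),(0,255,255),1)
    return o
cv2.imwrite("pics/bench.png",c(a,150,160,155,65,5))
cv2.imwrite("pics/rack.png",c(a,340,180,100,85,6))
E
```

```text
(no output)
```

View pics/bench.png

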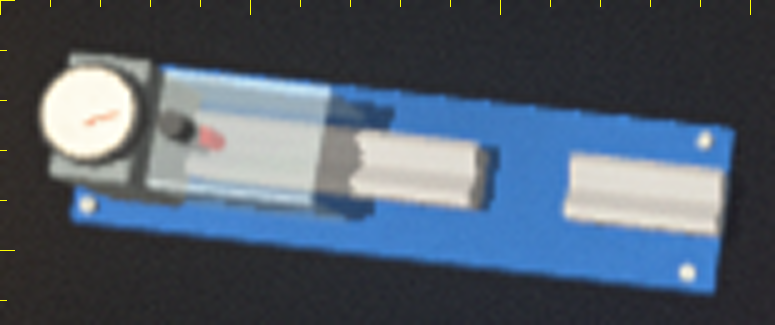

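View pics/rack.png

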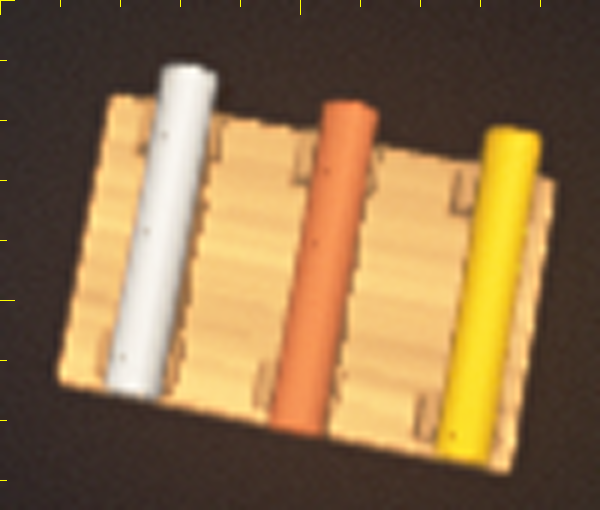

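Crops show the brass rod's outline running from (422,202) to (417,257), and it is the rack's only yellow rod, so it's confirmed. They also show the bench corners and groove blocks. The pin tip is visible through the hood at about (194.5,188). Now I'll convert these to positions.

```bash
cat > h.py <<'E'
import numpy as np
from rig import manip
from scipy.spatial.transform import Rotation as R
def cam(n):
    c=manip.camera_info(n); q=c["orientation"]
    return c["camera_matrix"],c["eye"],R.from_quat(np.r_[q[1:],q[0]]).as_matrix()
def px(n,uv,z):
    K,e,M=cam(n); d=M@np.linalg.solve(K,[*uv,1]); return e+d*(z-e[2])/d[2]
def proj(n,p):
    K,e,M=cam(n); c=K@(M.T@(np.array(p)-e)); return c[:2]/c[2]
E
python3 - <<'E'
from h import *
B=lambda u,v,z:px("top",(150+u/5,160+v/5),z)
K=lambda u,v,z:px("top",(340+u/6,180+v/6),z)
np.set_printoptions(precision=4,suppress=True)
c1,c2,c3=B(735,128,.012),B(714,293,.012),B(72,222,.012)
print("base",c1,c2,c3,np.linalg.norm(c1-c2),np.linalg.norm(c2-c3))
o=B(722,201,.0445);i=B(567.5,184.5,.0445);i2=B(478,175,.0445);tip=B(224,140,.05)
print("groove",o,i,i2,np.linalg.norm(o-i),np.linalg.norm(i2-i))
for a,b in((c2,c3),(o,i),(o,i2)): d=b-a;print(np.degrees(np.arctan2(d[1],d[0])))
d=c3-c2;u=d[:2]/np.hypot(*d[:2]);v=np.array([-u[1],u[0]])
m=(c1+c2)[:2]/2; org=m+.19*u; 
print("origin",org,"u",u)
for n,p in(("o",o),("i",i),("i2",i2),("tip",tip),("c3",c3)): print(n,(p[:2]-org)@u,(p[:2]-org)@v)
t=K(513,131,.05);b=K(463,461,.056)
print("rod",t,b,np.linalg.norm(t-b),(t+b)/2,np.degrees(np.arctan2(*(t-b)[1::-1])))
cs=[K(110,95,.012),K(553,180,.012),K(510,472,.012),K(58,383,.012)]
print(cs,np.mean(cs,0))
for p in [(t+b)/2]: p[2]=.062;print("scene px",proj("scene",p))
for x in (-.19,-.11,-.06): print(proj("scene",[*(org+x*u),.045]))
for w in(.045,-.045): print(proj("scene",[*(org-.19*u+w*v),.012]),proj("scene",[*(org+.16*u+w*v),.012]))
E
```

```text
base [ 0.5687 -0.0155  0.012 ] [ 0.4792 -0.0064  0.012 ] [0.5141 0.3397 0.012 ] 0.08991819767488626 0.3478634348141399
groove [ 0.5235 -0.0126  0.0445] [0.5314 0.068  0.0445] [0.536  0.1149 0.0445] 0.08098407574180047 0.04709780244306988
84.24649992269119
84.37501450106848
84.38865533282338
origin [0.543  0.1781] u [0.1002 0.995 ]
o -0.19161869106677912 0.0003009744332572824
i -0.11063481904277933 0.0004826217676818409
i2 -0.06353721334375403 0.000618755472474266
tip 0.06952586012962496 -0.002362161118664928
c3 0.15790657423244311 0.04495907814074453
rod [ 0.5215 -0.3496  0.05  ] [ 0.3816 -0.3232  0.056 ] 0.14250404151178434 [ 0.4515 -0.3364  0.053 ] -10.685351335955973
[array([ 0.5422, -0.1805,  0.012 ]), array([ 0.5059, -0.3759,  0.012 ]), array([ 0.378 , -0.3531,  0.012 ]), array([ 0.4142, -0.1574,  0.012 ])] [ 0.46   -0.2667  0.012 ]
scene px [296.3594 142.8135]
[335.7483 207.9477]
[351.0007 225.2356]
[361.2796 236.8863]
[350.0114 213.4005] [429.9537 301.4954]
[320.2335 222.5192] [395.6443 315.7997]
```

```bash
python3 - <<'E'
import cv2
a=cv2.imread("pics/scene0.png")
s=4;x,y,w,h=240,125,195,150
x=260
o=cv2.resize(a[120:320,x:x+200],None,fx=3,fy=3,interpolation=cv2.INTER_CUBIC)
cv2.imwrite("pics/sc.png",o)
E
```

```text
(no output)
```

View pics/sc.png

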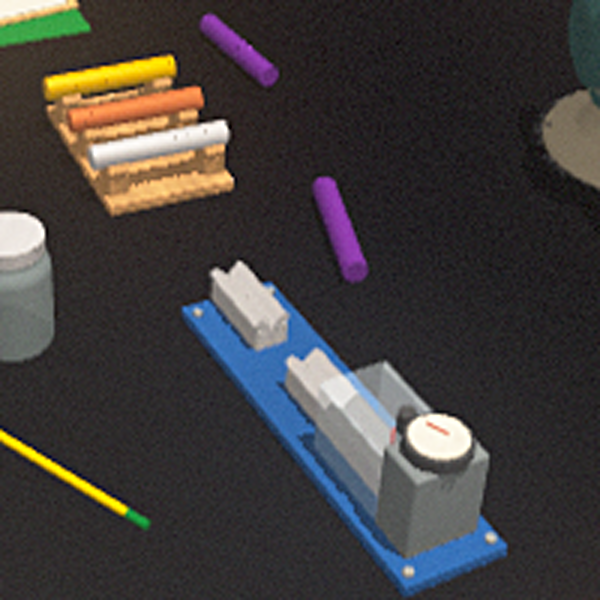

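Measurements check out: base 90×348 mm, rod 142 mm long, and the groove line within 0.5 mm of y=0. Targets are rod centre ≈ (0.450,-0.336) with axis at -10.5°, and groove_lay ≈ (0.5345,0.0935) with axis at 84.3°. Moving over the rack with the fingers part closed.

```bash
python3 -m handwheel '[{"translation":[0,0,0],"angular":[0,0,-4.8],"hand":0.4},{"translation":[0,0,0],"angular":[0,0,-4.8],"hand":0.4},{"translation":[-0.017,-0.034,0],"angular":[0,0,0],"hand":0.4},{"translation":[-0.017,-0.034,0],"angular":[0,0,0],"hand":0.4},{"translation":[-0.017,-0.034,0],"angular":[0,0,0],"hand":0.4},{"translation":[-0.017,-0.034,0],"angular":[0,0,0],"hand":0.4},{"translation":[-0.017,-0.034,0],"angular":[0,0,0],"hand":0.4},{"translation":[-0.017,-0.034,0],"angular":[0,0,0],"hand":0.4},{"translation":[-0.017,-0.034,0],"angular":[0,0,0],"hand":0.4},{"translation":[-0.017,-0.034,0],"angular":[0,0,0],"hand":0.4}]' 40
python3 -m handwheel '[{"translation":[-0.017,-0.034,0],"angular":[0,0,0],"hand":0.4},{"translation":[-0.017,-0.034,0],"angular":[0,0,0],"hand":0.4},{"translation":[-0.017,-0.034,0],"angular":[0,0,0],"hand":0.4},{"translation":[-0.017,-0.034,0],"angular":[0,0,0],"hand":0.4},{"translation":[-0.017,-0.034,0],"angular":[0,0,0],"hand":0.4},{"translation":[-0.017,-0.034,0],"angular":[0,0,0],"hand":0.4},{"translation":[-0.017,-0.034,0],"angular":[0,0,0],"hand":0.4},{"translation":[-0.017,-0.034,0],"angular":[0,0,0],"hand":0.4},{"translation":[-0.017,-0.034,0],"angular":[0,0,0],"hand":0.4},{"translation":[-0.017,-0.034,0],"angular":[0,0,0],"hand":0.4}]'
cat >> h.py <<'E'
def delta(target,yaw):
    s=manip.get_state(); q=s["ee_rot"]; M=R.from_quat(np.r_[q[1:],q[0]])
    X=np.array([np.cos(yaw),np.sin(yaw),0]); T=R.from_matrix(np.c_[X,np.cross([0,0,-1],X),[0,0,-1]])
    print("move(current axes) mm",M.inv().apply(np.array(target)-s["position"])*1e3,"move(new axes)",T.inv().apply(np.array(target)-s["position"])*1e3,"turn",np.degrees((M.inv()*T).as_rotvec()),s["clock"])
E
python3 -c "
from h import *
delta([.450,-.336,.23],np.radians(169.5))"
```

```text
clock: 0.93
position: [0.2805, 0.2471, 0.2311]
ee_rot: [-0.0, 0.089, 0.996, -0.0]
contact_force: [1.9, -0.1, 0.2]
width: 0.0508
gripper_force: 0.0
clock: 1.77
position: [0.3872, -0.1178, 0.2311]
ee_rot: [0.0, 0.09, 0.996, 0.0]
contact_force: [0.4, -0.2, 0.3]
width: 0.0511
gripper_force: 0.0
move(current axes) mm [-100.87818139 -203.37328886    1.03613312] move(new axes) [-101.50754977 -203.05938321    1.13132962] turn [ 0.0262361  -0.00121301  0.17745344] 1.7667
```

```bash
python3 -m handwheel '[{"translation":[-0.017,-0.034,0],"angular":[0,0,0],"hand":0.4},{"translation":[-0.017,-0.034,0],"angular":[0,0,0],"hand":0.4},{"translation":[-0.017,-0.034,0],"angular":[0,0,0],"hand":0.4},{"translation":[-0.017,-0.034,0],"angular":[0,0,0],"hand":0.4},{"translation":[-0.017,-0.034,0.03],"angular":[0,0,0],"hand":0.4},{"translation":[-0.017,-0.034,0.03],"angular":[0,0,0],"hand":0.4},{"translation":[0,0,0.03],"angular":[0,0,0],"hand":0.4},{"translation":[0,0,0.02],"angular":[0,0,0],"hand":0.4},{"translation":[0,0,0],"angular":[0,0,0],"hand":0.4},{"translation":[0,0,0],"angular":[0,0,0],"hand":0.4}]'
python3 - <<'E'
from h import *
import cv2
delta([.450,-.336,.030],np.radians(169.5))
a=manip.get_image("scene")[:,:,::-1]; b=manip.get_image("top")[:,:,::-1]
f=lambda i,x,y,w,h,s:cv2.resize(i[y:y+h,x:x+w],None,fx=s,fy=s,interpolation=cv2.INTER_CUBIC)
cv2.imwrite("pics/near.png",np.hstack([f(a,250,70,100,130,4),f(b,340,160,100,130,4)]))
E
```

```text
clock: 2.6
position: [0.4477, -0.3241, 0.1285]
ee_rot: [-0.001, 0.09, 0.996, 0.001]
contact_force: [0.1, 0.8, 1.0]
width: 0.0517
gripper_force: 0.0
move(current axes) mm [ -4.71474915 -11.50564239  98.44227504] move(new axes) [ -4.46589335 -11.28610036  98.47928674] turn [ 0.11769007 -0.16979824  0.21587749] 2.6
```

View pics/near.png

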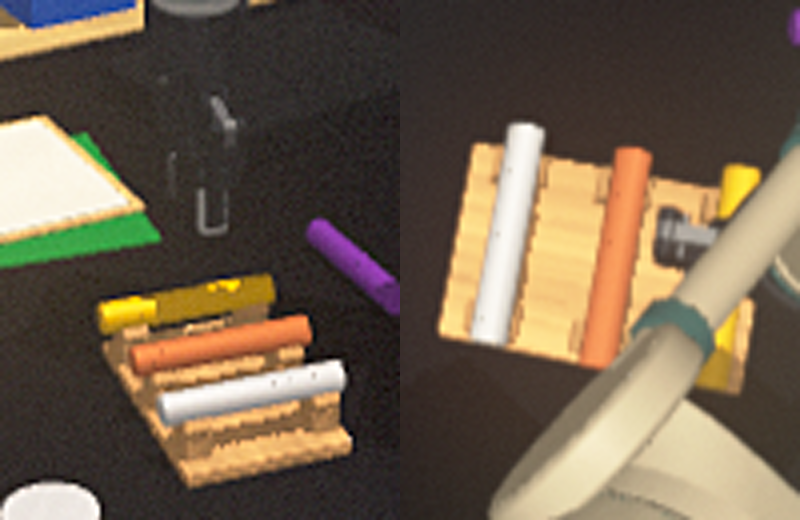

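The picture shows the gripper above the brass rod with the rack undisturbed, and the numbers put it 11 mm short in y. I'll correct that and descend.

```bash
python3 -m handwheel '[{"translation":[-0.0045,-0.0113,0],"angular":[0,0,0.2],"hand":0.4},{"translation":[0,0,0.01],"angular":[0,0,0],"hand":0.4},{"translation":[0,0,0.02],"angular":[0,0,0],"hand":0.4},{"translation":[0,0,0.01],"angular":[0,0,0],"hand":0.4},{"translation":[0,0,0],"angular":[0,0,0],"hand":0.4}]'
python3 -c "
from h import *
delta([.450,-.336,.030],np.radians(169.5))"
```

```text
clock: 3.12
position: [0.4496, -0.3355, 0.0876]
ee_rot: [-0.002, 0.091, 0.996, 0.001]
contact_force: [-0.9, 0.9, -0.8]
width: 0.0515
gripper_force: 0.0
move(current axes) mm [-0.69014404 -0.56446139 57.57917188] move(new axes) [-0.48070074 -0.42281722 57.58251559] turn [ 0.14068025 -0.20862739  0.02581468] 3.1167
```

```bash
python3 -m handwheel '[{"translation":[-0.0005,-0.0005,0.015],"angular":[0.1,-0.2,0],"hand":0.4},{"translation":[0,0,0.015],"angular":[0,0,0],"hand":0.4},{"translation":[0,0,0.015],"angular":[0,0,0],"hand":0.4},{"translation":[0,0,0.012],"angular":[0,0,0],"hand":0.4},{"translation":[0,0,0],"angular":[0,0,0],"hand":0.4}]'
python3 -c "
from h import *
delta([.450,-.336,.030],np.radians(169.5))"
```

```text
clock: 3.53
position: [0.4504, -0.3363, 0.031]
ee_rot: [0.0, 0.091, 0.996, 0.0]
contact_force: [0.4, 0.8, 0.7]
width: 0.0509
gripper_force: 0.0
move(current axes) mm [0.45734051 0.22831727 1.01134186] move(new axes) [0.4571691  0.22845223 1.01138889] turn [0.02375776 0.0177584  0.03563754] 3.5333
```

Close slowly, in stages, to see how well it is centred.

```bash
python3 -m handwheel '[{"translation":[0,0,0.001],"angular":[0,0,0],"hand":0.6},{"translation":[0,0,0],"angular":[0,0,0],"hand":0.65},{"translation":[0,0,0],"angular":[0,0,0],"hand":0.7},{"translation":[0,0,0],"angular":[0,0,0],"hand":0.75},{"translation":[0,0,0],"angular":[0,0,0],"hand":0.8},{"translation":[0,0,0],"angular":[0,0,0],"hand":1},{"translation":[0,0,0],"angular":[0,0,0],"hand":1},{"translation":[0,0,0],"angular":[0,0,0],"hand":1},{"translation":[0,0,0],"angular":[0,0,0],"hand":1}]' 50
```

```text
clock: 4.28
position: [0.4524, -0.3357, 0.0329]
ee_rot: [0.003, 0.092, 0.996, 0.0]
contact_force: [3.1, 4.9, 3.1]
width: 0.0227
gripper_force: 48.8
```

```bash
python3 -m handwheel '[{"translation":[0,0,-0.01],"angular":[0,0,0],"hand":1},{"translation":[0,0,-0.02],"angular":[0,0,0],"hand":1},{"translation":[0,0,-0.03],"angular":[0,0,0],"hand":1},{"translation":[0,0,-0.03],"angular":[0,0,0],"hand":1},{"translation":[0,0,-0.03],"angular":[0,0,0],"hand":1},{"translation":[0,0,0],"angular":[0,0,0],"hand":1},{"translation":[0,0,0],"angular":[0,0,0],"hand":1}]'
python3 -c "
from h import *
delta([.5345,.0935,.15],np.radians(84.3))
s=manip.get_state();print(s['moment'],s['contact_force'])"
```

```text
clock: 4.87
position: [0.4518, -0.3382, 0.1541]
ee_rot: [0.004, 0.091, 0.996, -0.003]
contact_force: [-0.6, 0.2, -3.6]
width: 0.0223
gripper_force: 49.6
move(current axes) mm [ -2.89712287 439.51528745   1.90255441] move(new axes) [437.73960092  39.40370956   4.13405314] turn [ 0.09319646  0.5780154  85.23637787] 4.8667
[ 0.0549749   0.00250349 -0.00878413] [-0.60589086  0.22442005 -3.63728204]
```

```bash
python3 -m handwheel '[{"translation":[0,0.02,0],"angular":[0,0,0],"hand":1},{"translation":[0,0.035,0],"angular":[0,0,0],"hand":1},{"translation":[0,0.038,0],"angular":[0,0,0],"hand":1},{"translation":[0,0.038,0],"angular":[0,0,0],"hand":1},{"translation":[0,0.038,0],"angular":[0,0,0],"hand":1},{"translation":[0,0.038,0],"angular":[0,0,0],"hand":1},{"translation":[0,0.038,0],"angular":[0,0,0],"hand":1},{"translation":[0,0.038,0],"angular":[0,0,0],"hand":1},{"translation":[0,0.038,0],"angular":[0,0,0],"hand":1},{"translation":[0,0.038,0],"angular":[0,0,0],"hand":1}]'
python3 -m handwheel '[{"translation":[0,0.038,0],"angular":[0,0,0],"hand":1},{"translation":[0,0.02,0],"angular":[0,0,3],"hand":1},{"translation":[0,0,0],"angular":[0,0,6],"hand":1},{"translation":[0,0,0],"angular":[0,0,7],"hand":1},{"translation":[0,0,0],"angular":[0,0,7],"hand":1},{"translation":[0,0,0],"angular":[0,0,7],"hand":1},{"translation":[0,0,0],"angular":[0,0,7],"hand":1},{"translation":[0,0,0],"angular":[0,0,7],"hand":1},{"translation":[0,0,0],"angular":[0,0,7],"hand":1},{"translation":[0,0,0],"angular":[0,0,7],"hand":1}]'
python3 -m handwheel '[{"translation":[0,0,0],"angular":[0,0,7],"hand":1},{"translation":[0,0,0],"angular":[0,0,7],"hand":1},{"translation":[0,0,0],"angular":[0,0,7],"hand":1},{"translation":[0,0,0],"angular":[0,0,5],"hand":1},{"translation":[0,0,0],"angular":[0,0,0],"hand":1},{"translation":[0,0,0],"angular":[0,0,0],"hand":1}]'
python3 -c "
from h import *
delta([.5345,.0935,.10],np.radians(84.3))"
```

```text
clock: 5.7
position: [0.5146, 0.0178, 0.1492]
ee_rot: [-0.0, 0.091, 0.996, -0.001]
contact_force: [0.8, 0.4, -3.7]
width: 0.0226
gripper_force: 49.6
clock: 6.53
position: [0.5251, 0.0728, 0.1489]
ee_rot: [0.0, 0.565, 0.825, -0.002]
contact_force: [-0.5, 0.3, -3.3]
width: 0.0222
gripper_force: 49.9
clock: 7.03
position: [0.5256, 0.0729, 0.1495]
ee_rot: [0.001, 0.733, 0.68, -0.001]
contact_force: [-0.0, 0.6, -3.0]
width: 0.0219
gripper_force: 49.9
move(current axes) mm [21.36989057  7.3242388  49.41454165] move(new axes) [21.41124932  6.81857767 49.46897033] turn [0.00411736 0.14714427 1.36389232] 7.0333
```

```bash
python3 -m handwheel '[{"translation":[0.0107,0.0036,0.01],"angular":[0,0,1.3],"hand":1},{"translation":[0.0107,0.0034,0.015],"angular":[0,0,0],"hand":1},{"translation":[0,0,0.015],"angular":[0,0,0],"hand":1},{"translation":[0,0,0.01],"angular":[0,0,0],"hand":1},{"translation":[0,0,0],"angular":[0,0,0],"hand":1},{"translation":[0,0,0],"angular":[0,0,0],"hand":1}]'
python3 - <<'E'
from h import *
import cv2
delta([.5345,.0935,.045],np.radians(84.3))
a=manip.get_image("scene")[:,:,::-1]; b=manip.get_image("top")[:,:,::-1]
f=lambda i,x,y,w,h,s:cv2.resize(i[y:y+h,x:x+w],None,fx=s,fy=s,interpolation=cv2.INTER_CUBIC)
cv2.imwrite("pics/lay.png",np.vstack([f(a,290,160,160,70,5),f(b,150,160,160,50,5)]))
E
```

```text
clock: 7.53
position: [0.5351, 0.0934, 0.1001]
ee_rot: [0.001, 0.742, 0.671, -0.001]
contact_force: [0.4, 1.0, -3.3]
width: 0.0223
gripper_force: 49.8
move(current axes) mm [ 0.2237186  -0.62339253 55.13290794] move(new axes) [ 0.0856032  -0.56590657 55.13391541] turn [ 0.05967104  0.1437996  -0.02478442] 7.5333
```

View pics/lay.png

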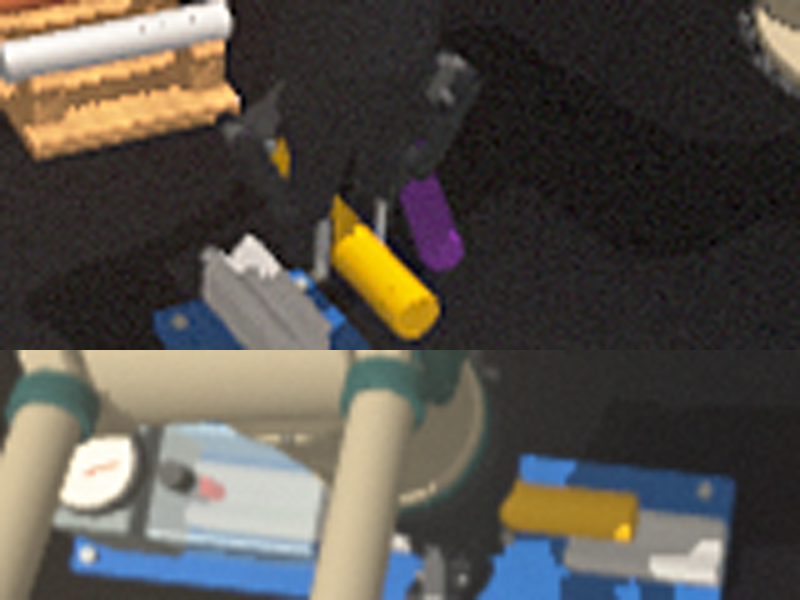

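The picture shows the rod level in the fingers over the bench. Its +x end face is at scene (373.6,223) and its rear end at top (277.4,192.6). Next, check their offsets from the groove.

```bash
python3 - <<'E'
from h import *
org=np.array([.543,.1781]);u=np.array([np.cos(np.radians(84.3)),np.sin(np.radians(84.3))]);v=np.array([-u[1],u[0]])
for z in(.112,.118,.124):
    for n,p in(("scene",(373.6,222.5)),("top",(277.4,192.6)),("top",(251,191.8))):
        q=px(n,p,z)[:2]-org; print(z,n,q@u*1e3,q@v*1e3)
E
```

```text
0.112 scene -25.12710994031725 7.322691181565915
0.112 top -155.77645042870458 -3.275368292802039
0.112 top -91.6868879603471 1.7210014338338937
0.118 scene -18.912013321482487 2.870582167585692
0.118 top -156.72003394017185 -2.269082466409762
0.118 top -93.0470876377736 2.6948082056180422
0.124 scene -12.69691670264783 -1.581526846394654
0.124 top -157.66361745163908 -1.262796640017483
0.124 top -94.40728731520012 3.6686149774020764
```

Lateral error is within about 1–2 mm and the rod centre is at about -86. Lowering.

```bash
python3 -m handwheel '[{"translation":[0,-0.0005,0.015],"angular":[0,0.1,0],"hand":1},{"translation":[0,0,0.02],"angular":[0,0,0],"hand":1},{"translation":[0,0,0.015],"angular":[0,0,0],"hand":1},{"translation":[0,0,0.008],"angular":[0,0,0],"hand":1},{"translation":[0,0,0],"angular":[0,0,0],"hand":1},{"translation":[0,0,0],"angular":[0,0,0],"hand":1}]'
python3 -m handwheel '[{"translation":[0,0,0.002],"angular":[0,0,0],"hand":1},{"translation":[0,0,0.002],"angular":[0,0,0],"hand":1},{"translation":[0,0,0],"angular":[0,0,0],"hand":1}]'
python3 -c "
from h import *
delta([.5345,.0935,.032],np.radians(84.3))"
```

```text
clock: 8.13
position: [0.5361, 0.0935, 0.0435]
ee_rot: [0.002, 0.742, 0.671, 0.001]
contact_force: [0.9, 0.4, -2.7]
width: 0.0223
gripper_force: 49.9
clock: 8.38
position: [0.536, 0.0936, 0.0394]
ee_rot: [0.002, 0.742, 0.671, 0.001]
contact_force: [0.0, 0.2, -3.3]
width: 0.022
gripper_force: 49.9
move(current axes) mm [-0.27033357 -1.4667212   7.42001335] move(new axes) [-0.26882275 -1.43396626  7.42646783] turn [ 0.25528695  0.00163101 -0.06803258] 8.3833
```

```bash
python3 -m handwheel '[{"translation":[0,-0.0014,0.001],"angular":[0.2,0,0],"hand":1},{"translation":[0,0,0.002],"angular":[0,0,0],"hand":1},{"translation":[0,0,0.001],"angular":[0,0,0],"hand":1},{"translation":[0,0,0],"angular":[0,0,0],"hand":1}]'
python3 -m handwheel '[{"translation":[0,0,0.001],"angular":[0,0,0],"hand":1},{"translation":[0,0,0.001],"angular":[0,0,0],"hand":1},{"translation":[0,0,0],"angular":[0,0,0],"hand":1}]'

```

```text
clock: 8.72
position: [0.5346, 0.0938, 0.035]
ee_rot: [0.0, 0.742, 0.671, 0.0]
contact_force: [0.7, -0.4, -3.2]
width: 0.0223
gripper_force: 50.1
clock: 8.97
position: [0.5359, 0.0937, 0.0337]
ee_rot: [0.001, 0.742, 0.671, 0.001]
contact_force: [2.1, -0.9, 0.8]
width: 0.0224
gripper_force: 50.5
```

```bash
python3 -m handwheel '[{"translation":[0,0.0005,0.0007],"angular":[0,0,0],"hand":1},{"translation":[0,0.0003,0.0007],"angular":[0,0,0],"hand":1},{"translation":[0,0,0],"angular":[0,0,0],"hand":1},{"translation":[0,0,0],"angular":[0,0,0],"hand":1}]'
python3 -c "
from rig import manip;s=manip.get_state();print(s['moment'],s['position'])"
```

```text
clock: 9.3
position: [0.5366, 0.0937, 0.0329]
ee_rot: [0.001, 0.742, 0.671, 0.001]
contact_force: [2.2, -0.6, 7.5]
width: 0.0224
gripper_force: 51.2
[-0.1468573  -0.23673728 -0.09445164] [0.5365772  0.09373034 0.03289746]
```

It's seated, with about 10 N vertical and little side force. Releasing gently.

```bash
python3 -m handwheel '[{"translation":[0,0,0],"angular":[0,0,0],"hand":0.65},{"translation":[0,0,0],"angular":[0,0,0],"hand":0.6},{"translation":[0,0,0],"angular":[0,0,0],"hand":0.5},{"translation":[0,0,0],"angular":[0,0,0],"hand":0.4},{"translation":[0,0,0],"angular":[0,0,0],"hand":0.4},{"translation":[0,0,-0.01],"angular":[0,0,0],"hand":0.4},{"translation":[0,0,-0.03],"angular":[0,0,0],"hand":0.4},{"translation":[0,0,-0.03],"angular":[0,0,0],"hand":0.4},{"translation":[0,0,-0.03],"angular":[0,0,0],"hand":0.4},{"translation":[0,0,0],"angular":[0,0,0],"hand":0.4}]'
python3 -m handwheel '[{"translation":[-0.03,0,0],"angular":[0,0,0],"hand":1},{"translation":[-0.035,0,0],"angular":[0,0,0],"hand":1},{"translation":[-0.035,0,0],"angular":[0,0,0],"hand":1},{"translation":[-0.03,0,0],"angular":[0,0,0],"hand":1},{"translation":[0,0,0],"angular":[0,0,0],"hand":1},{"translation":[0,0,0],"angular":[0,0,0],"hand":1}]'
python3 - <<'E'
from h import *
import cv2
org=np.array([.543,.1781]);u=np.array([np.cos(np.radians(84.3)),np.sin(np.radians(84.3))])
delta([*(org-.19*u),.048],np.radians(84.3))
a=manip.get_image("scene")[:,:,::-1]; b=manip.get_image("top")[:,:,::-1]
f=lambda i,x,y,w,h,s:cv2.resize(i[y:y+h,x:x+w],None,fx=s,fy=s,interpolation=cv2.INTER_CUBIC)
cv2.imwrite("pics/laid.png",np.vstack([f(a,300,190,150,60,5),f(b,160,160,150,60,5)]))
E
```

```text
clock: 10.13
position: [0.5391, 0.094, 0.1381]
ee_rot: [0.004, 0.742, 0.671, 0.005]
contact_force: [0.5, -0.5, 0.8]
width: 0.052
gripper_force: 0.0
clock: 10.63
position: [0.5217, -0.0369, 0.1318]
ee_rot: [-0.0, 0.743, 0.669, -0.0]
contact_force: [0.9, 0.6, -0.8]
width: 0.0001
gripper_force: 0.0
move(current axes) mm [26.03922864 -0.25926767 83.81719615] move(new axes) [26.04434661 -0.14950348 83.81587366] turn [-0.0038485  -0.00287948 -0.25388359] 10.6333
```

View pics/laid.png

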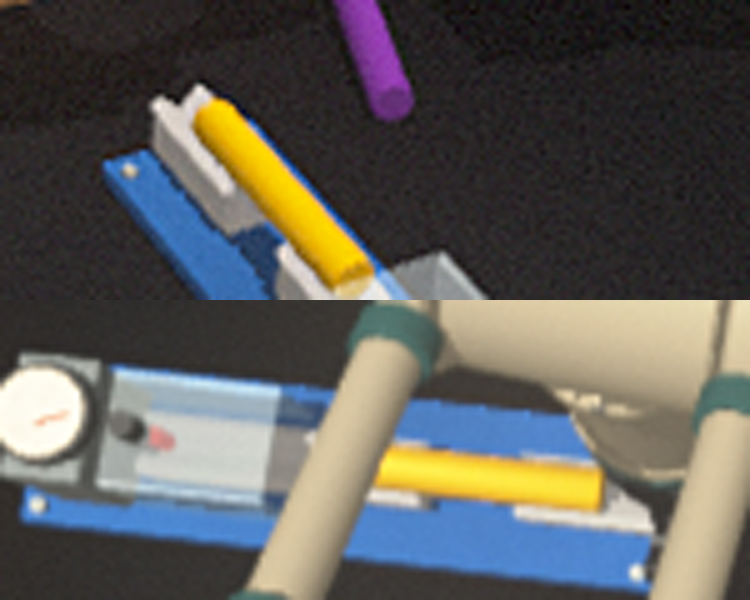

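The picture shows the rod lying straight in both groove sections, with its rear end at top (280.4,198), which is about x = -157 mm. Lowering the closed fingers behind it.

```bash
python3 -m handwheel '[{"translation":[0,0,0.02],"angular":[0,0,-0.2],"hand":1},{"translation":[0,0,0.025],"angular":[0,0,0],"hand":1},{"translation":[0,0,0.022],"angular":[0,0,0],"hand":1},{"translation":[0,0,0.012],"angular":[0,0,0],"hand":1},{"translation":[0,0,0],"angular":[0,0,0],"hand":1},{"translation":[0,0,0],"angular":[0,0,0],"hand":1}]'
python3 - <<'E'
from h import *
org=np.array([.543,.1781]);u=np.array([np.cos(np.radians(84.3)),np.sin(np.radians(84.3))])
delta([*(org-.168*u),.050],np.radians(84.3))
q=px("top",(280.4,198),.05)[:2]-org; print(q@u, (px("top",(194.5,188),.05)[:2]-org)@u)
E
```

```text
clock: 11.23
position: [0.5216, -0.0344, 0.0522]
ee_rot: [-0.001, 0.74, 0.673, -0.0]
contact_force: [1.1, 0.2, 1.5]
width: 0.0002
gripper_force: 0.0
move(current axes) mm [45.55067124  0.36645221  2.16861716] move(new axes) [45.55223573  0.18124504  2.15912217] turn [-0.09734285 -0.01252824  0.22833378] 11.2333
-0.15558740480708871 0.0702649960924167
```

```bash
python3 -m handwheel '[{"translation":[0.008,0,0.001],"angular":[0,0,0.2],"hand":1},{"translation":[0.01,0,0.001],"angular":[0,0,0],"hand":1},{"translation":[0.01,0,0],"angular":[0,0,0],"hand":1},{"translation":[0.008,0,0],"angular":[0,0,0],"hand":1},{"translation":[0.004,0,0],"angular":[0,0,0],"hand":1},{"translation":[0,0,0],"angular":[0,0,0],"hand":1}]'
python3 -m handwheel '[{"translation":[0.002,0,0],"angular":[0,0,0],"hand":1},{"translation":[0.002,0,0],"angular":[0,0,0],"hand":1},{"translation":[0.002,0,0],"angular":[0,0,0],"hand":1}]'
python3 -m handwheel '[{"translation":[0.002,0,0],"angular":[0,0,0],"hand":1},{"translation":[0.002,0,0],"angular":[0,0,0],"hand":1},{"translation":[0.002,0,0],"angular":[0,0,0],"hand":1}]'
```

```text
clock: 11.73
position: [0.5261, 0.0055, 0.0509]
ee_rot: [0.0, 0.741, 0.671, 0.0]
contact_force: [-0.5, -0.4, 0.7]
width: 0.0
gripper_force: 0.0
clock: 11.98
position: [0.5265, 0.01, 0.0506]
ee_rot: [0.0, 0.742, 0.67, -0.0]
contact_force: [0.6, -0.3, 0.7]
width: 0.0001
gripper_force: 0.0
clock: 12.23
position: [0.527, 0.0154, 0.0505]
ee_rot: [0.0, 0.742, 0.671, -0.001]
contact_force: [-0.3, -2.7, 0.4]
width: 0.0001
gripper_force: 1.4
```

Contact at about 2.7 N of friction. Pushing steadily, with about 80 mm to go.

```bash
for i in 1 2; do :; done
python3 -m handwheel '[{"translation":[0.003,0,0],"angular":[0,0,0],"hand":1},{"translation":[0.003,0,0],"angular":[0,0,0],"hand":1},{"translation":[0.003,0,0],"angular":[0,0,0],"hand":1},{"translation":[0.003,0,0],"angular":[0,0,0],"hand":1},{"translation":[0.003,0,0],"angular":[0,0,0],"hand":1},{"translation":[0.003,0,0],"angular":[0,0,0],"hand":1},{"translation":[0.003,0,0],"angular":[0,0,0],"hand":1},{"translation":[0.003,0,0],"angular":[0,0,0],"hand":1}]'
```

```text
clock: 12.9
position: [0.5296, 0.0403, 0.0505]
ee_rot: [0.0, 0.742, 0.671, -0.0]
contact_force: [0.7, -2.4, 0.1]
width: -0.0002
gripper_force: 1.2
```

```bash
python3 -m handwheel '[{"translation":[0.003,0,0],"angular":[0,0,0],"hand":1},{"translation":[0.003,0,0],"angular":[0,0,0],"hand":1},{"translation":[0.003,0,0],"angular":[0,0,0],"hand":1},{"translation":[0.003,0,0],"angular":[0,0,0],"hand":1},{"translation":[0.003,0,0],"angular":[0,0,0],"hand":1},{"translation":[0.003,0,0],"angular":[0,0,0],"hand":1},{"translation":[0.003,0,0],"angular":[0,0,0],"hand":1}]'
python3 - <<'E'
from h import *
delta([.5345,.0935,.05],np.radians(84.3))
E
```

```text
clock: 13.48
position: [0.5317, 0.0611, 0.0505]
ee_rot: [0.0, 0.742, 0.671, -0.0]
contact_force: [0.7, -2.5, -0.5]
width: 0.0002
gripper_force: 1.2
move(current axes) mm [32.4836893  -0.46531759  0.52515811] move(new axes) [32.48415114 -0.42478471  0.53090901] turn [-0.00175687  0.01016762 -0.07152124] 13.4833
```

```bash
python3 -m handwheel '[{"translation":[0.002,0,0],"angular":[0,0,0],"hand":1},{"translation":[0.002,0,0],"angular":[0,0,0],"hand":1},{"translation":[0.002,0,0],"angular":[0,0,0],"hand":1},{"translation":[0.002,0,0],"angular":[0,0,0],"hand":1},{"translation":[0.002,0,0],"angular":[0,0,0],"hand":1},{"translation":[0.002,0,0],"angular":[0,0,0],"hand":1},{"translation":[0.002,0,0],"angular":[0,0,0],"hand":1},{"translation":[0.002,0,0],"angular":[0,0,0],"hand":1},{"translation":[0.002,0,0],"angular":[0,0,0],"hand":1},{"translation":[0,0,0],"angular":[0,0,0],"hand":1}]'
python3 - <<'E'
from h import *
import cv2
a=manip.get_image("scene")[:,:,::-1]; b=manip.get_image("top")[:,:,::-1]
f=lambda i,x,y,w,h,s:cv2.resize(i[y:y+h,x:x+w],None,fx=s,fy=s,interpolation=cv2.INTER_CUBIC)
cv2.imwrite("pics/push.png",np.vstack([f(a,340,220,100,40,7),f(b,160,165,100,40,7)]))
E
```

```text
clock: 14.32
position: [0.5335, 0.0793, 0.0506]
ee_rot: [-0.0, 0.742, 0.671, 0.0]
contact_force: [0.5, -1.3, 0.2]
width: -0.0
gripper_force: 0.6
```

View pics/push.png

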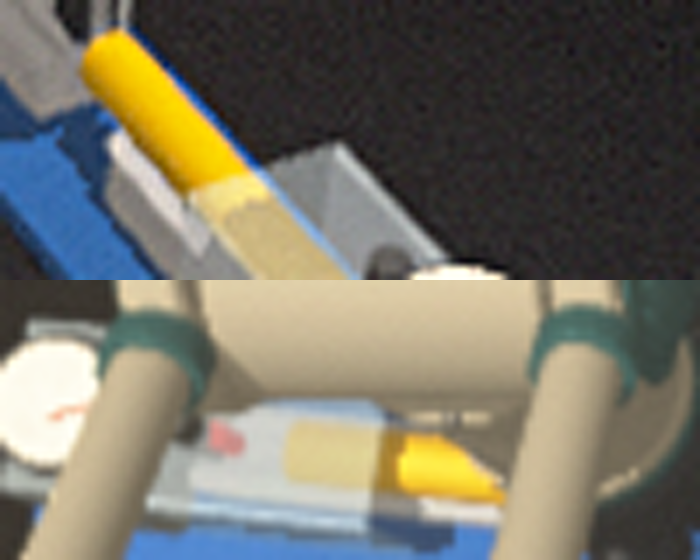

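Rod front is at top x≈201 and the pin tip at ≈194.7, so about 16 mm to go. Moving 10 mm, then creeping.

```bash
python3 -m handwheel '[{"translation":[0.002,0,0],"angular":[0,0,0],"hand":1},{"translation":[0.002,0,0],"angular":[0,0,0],"hand":1},{"translation":[0.002,0,0],"angular":[0,0,0],"hand":1},{"translation":[0.002,0,0],"angular":[0,0,0],"hand":1},{"translation":[0.002,0,0],"angular":[0,0,0],"hand":1},{"translation":[0.001,0,0],"angular":[0,0,0],"hand":1}]'
python3 -m handwheel '[{"translation":[0.0005,0,0],"angular":[0,0,0],"hand":1},{"translation":[0.0005,0,0],"angular":[0,0,0],"hand":1}]'
python3 -m handwheel '[{"translation":[0.0005,0,0],"angular":[0,0,0],"hand":1},{"translation":[0.0005,0,0],"angular":[0,0,0],"hand":1}]'
```

```text
clock: 14.92
position: [0.5344, 0.0899, 0.0505]
ee_rot: [-0.0, 0.742, 0.671, -0.0]
contact_force: [0.4, -3.0, 0.8]
width: -0.0001
gripper_force: 1.7
clock: 15.08
position: [0.5345, 0.0907, 0.0505]
ee_rot: [0.0, 0.742, 0.671, -0.0]
contact_force: [0.6, -3.4, 1.0]
width: 0.0001
gripper_force: 1.7
clock: 15.25
position: [0.5346, 0.0917, 0.0505]
ee_rot: [-0.0, 0.742, 0.671, -0.0]
contact_force: [-1.8, -3.2, 1.1]
width: 0.0
gripper_force: 1.8
```

```bash
python3 -m handwheel '[{"translation":[0.0005,0,0],"angular":[0,0,0],"hand":1},{"translation":[0.0005,0,0],"angular":[0,0,0],"hand":1}]' | grep -E "pos|cont|gripper"
python3 -m handwheel '[{"translation":[0.0005,0,0],"angular":[0,0,0],"hand":1}]'| grep -E "pos|cont|gripper"
python3 -m handwheel '[{"translation":[0.0005,0,0],"angular":[0,0,0],"hand":1}]'| grep -E "pos|cont|gripper"
```

```text
position: [0.5347, 0.0927, 0.0505]
contact_force: [-1.1, -4.2, 1.5]
gripper_force: 1.8
position: [0.5348, 0.0932, 0.0505]
contact_force: [-1.5, -3.1, 1.3]
gripper_force: 1.8
position: [0.5348, 0.0937, 0.0505]
contact_force: [-0.9, -2.8, 1.3]
gripper_force: 1.8
```

```bash
python3 -m handwheel '[{"translation":[0.0005,0,0],"angular":[0,0,0],"hand":1}]' | grep -E "pos|cont|gripper"
python3 -m handwheel '[{"translation":[0.0005,0,0],"angular":[0,0,0],"hand":1}]'| grep -E "pos|cont|gripper"
python3 -m handwheel '[{"translation":[0.0004,0,0],"angular":[0,0,0],"hand":1}]'| grep -E "pos|cont|gripper"
```

```text
position: [0.5349, 0.0942, 0.0505]
contact_force: [-1.1, -3.3, 1.6]
gripper_force: 1.9
position: [0.5349, 0.0947, 0.0505]
contact_force: [-1.6, -3.9, 0.5]
gripper_force: 1.9
position: [0.535, 0.0951, 0.0505]
contact_force: [-0.9, -4.4, 1.1]
gripper_force: 1.9
```

```bash
python3 -m handwheel '[{"translation":[0.0004,0,0],"angular":[0,0,0],"hand":1}]' | grep -E "pos|cont|gripper"
python3 -m handwheel '[{"translation":[0.0003,0,0],"angular":[0,0,0],"hand":1}]'| grep -E "pos|cont|gripper"
python3 -m handwheel '[{"translation":[0.0003,0,0],"angular":[0,0,0],"hand":1}]'| grep -E "pos|cont|gripper"
```

```text
position: [0.535, 0.0955, 0.0505]
contact_force: [-0.9, -3.7, 1.3]
gripper_force: 1.9
position: [0.5351, 0.0958, 0.0505]
contact_force: [-1.5, -4.1, 0.9]
gripper_force: 1.9
position: [0.5351, 0.0961, 0.0505]
contact_force: [-0.8, -4.2, 1.3]
gripper_force: 1.9
```

```bash
python3 -m handwheel '[{"translation":[0.0004,0,0],"angular":[0,0,0],"hand":1}]' | grep -E "pos|cont|gripper"
python3 -m handwheel '[{"translation":[0.0004,0,0],"angular":[0,0,0],"hand":1}]'| grep -E "pos|cont|gripper"
python3 -m handwheel '[{"translation":[0.0004,0,0],"angular":[0,0,0],"hand":1}]'| grep -E "pos|cont|gripper"
```

```text
position: [0.5352, 0.0965, 0.0505]
contact_force: [0.1, -3.7, 2.0]
gripper_force: 1.9
position: [0.5352, 0.0969, 0.0505]
contact_force: [-1.3, -3.9, 1.5]
gripper_force: 1.9
position: [0.5352, 0.0971, 0.0505]
contact_force: [-1.7, -5.7, 2.3]
gripper_force: 2.6
```

```bash
python3 -m handwheel '[{"translation":[0.0002,0,0],"angular":[0,0,0],"hand":1}]' | grep -E "pos|cont|gripper"
python3 -m handwheel '[{"translation":[0.0001,0,0],"angular":[0,0,0],"hand":1}]'| grep -E "pos|cont|gripper"
```

```text
position: [0.5352, 0.0971, 0.0505]
contact_force: [-0.7, -5.0, 1.1]
gripper_force: 2.8
position: [0.5352, 0.0971, 0.0505]
contact_force: [-1.5, -5.2, 2.2]
gripper_force: 2.8
```

```bash
python3 -m handwheel '[{"translation":[0.0004,0,0],"angular":[0,0,0],"hand":1}]' | grep -E "pos|cont|gripper"
python3 -m handwheel '[{"translation":[0.0004,0,0],"angular":[0,0,0],"hand":1}]' | grep -E "pos|cont|gripper"
```

```text
position: [0.5352, 0.0973, 0.0505]
contact_force: [-1.4, -7.0, 1.7]
gripper_force: 3.4
position: [0.5352, 0.0974, 0.0505]
contact_force: [-1.0, -8.3, 2.4]
gripper_force: 3.8
```

Force now rises as a spring, with about 4–5 N on the pin, at the position seen in the image. Backing away and lifting clear.

```bash
python3 -m handwheel '[{"translation":[-0.001,0,0],"angular":[0,0,0],"hand":1},{"translation":[-0.004,0,0],"angular":[0,0,0],"hand":1},{"translation":[-0.01,0,0],"angular":[0,0,0],"hand":1},{"translation":[-0.01,0,-0.005],"angular":[0,0,0],"hand":1},{"translation":[-0.01,0,-0.02],"angular":[0,0,0],"hand":1},{"translation":[-0.01,0,-0.03],"angular":[0,0,0],"hand":1},{"translation":[-0.03,0,-0.03],"angular":[0,0,0],"hand":1},{"translation":[-0.035,0,-0.02],"angular":[0,0,0],"hand":1},{"translation":[-0.035,0,0],"angular":[0,0,0],"hand":1},{"translation":[-0.035,0,0],"angular":[0,0,0],"hand":1}]'
python3 -m handwheel '[{"translation":[-0.035,0,0],"angular":[0,0,0],"hand":1},{"translation":[-0.035,0,0],"angular":[0,0,0],"hand":1},{"translation":[-0.02,0,0],"angular":[0,0,0],"hand":1},{"translation":[0,0,0],"angular":[0,0,0],"hand":1},{"translation":[0,0,0],"angular":[0,0,0],"hand":1}]'
python3 - <<'E'
from h import *
import cv2
a=manip.get_image("scene")[:,:,::-1]; b=manip.get_image("top")[:,:,::-1]
f=lambda i,x,y,w,h,s:cv2.resize(i[y:y+h,x:x+w],None,fx=s,fy=s,interpolation=cv2.INTER_CUBIC)
cv2.imwrite("pics/end.png",np.vstack([f(a,320,200,140,60,5),f(b,160,160,140,60,5)]))
E
```

```text
clock: 17.5
position: [0.5183, -0.0822, 0.1574]
ee_rot: [0.002, 0.742, 0.671, 0.002]
contact_force: [0.9, 0.1, 0.7]
width: 0.0001
gripper_force: 0.0
clock: 17.92
position: [0.508, -0.171, 0.1552]
ee_rot: [-0.0, 0.743, 0.669, 0.0]
contact_force: [-0.2, -0.4, 0.9]
width: 0.0
gripper_force: 0.0
```

View pics/end.png

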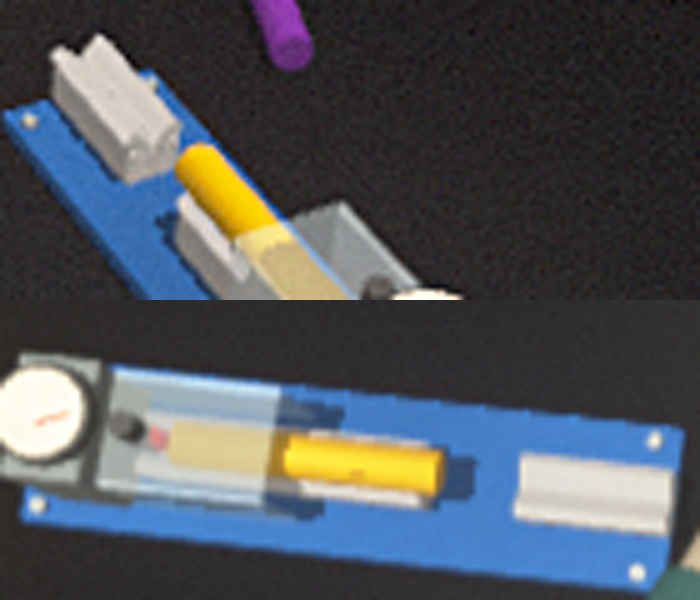

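The picture shows the rod lying in the groove, its front end at top (193.5,188.5) touching the red pin, with the robot well clear. Handing in.

```bash
python3 -c "
from rig import manip;print(manip.sign_off())"
```

```text
the job is handed in; nothing more can be done
None
```

The brass rod lies in the V-groove with its end against the red stop pin, pressed to an estimated 5 N at most and then released; the job was handed in at about 18 s with the arm clear, and no verdict was returned.

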